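Sweep a sprung safety edge for dead spots

TASK

Check the bent safety-edge strip on the bench for dead spots: with the fingertips, press its black sprung bar lightly down beside the terminal box and run them along the whole bar, round the bend, to the plain far end. Keep the bar pressed all the way without lifting off or pushing it down to its stop, and finish while holding it pressed at the far end. Leave the nut, the tape roll and the round cap beside it where they are.

Things in the scene. Friction and masses are not known exactly. Their poses are not given: they have to be found in the camera images.
- strip: Safety-edge strip, fixed: aluminium channel 40 mm wide, 20 high, bent 60 degrees into two 120 mm legs. In it a black bar 30 mm wide, flat top 32 mm above the bench at rest. Grey terminal box (38x44x18 mm high, black cable gland) at the start end only. Origin on the bench; own axes: corner at x +30 mm, y 0; start end x -30, y +104; plain far end x -30, y -104. The yaw varies widely.
- bar (a joint): How far the whole bar (five sections together, level) is pressed down, in m: 0 at rest, 0.008 at its stop. Sprung: starts to move at about 2 N, then about 1.2 N more per mm (about 7 N at 4 mm), and springs back. The contact is made from 0.0015; over 0.007 is too hard; about 0.004 is right.
- section_1: First section of the bar, 40 mm long, 30 mm wide, beside the terminal box: start here. Origin at the centre of its top face (as for all sections, which are flush with each other and differ only in position); x along the strip towards the next section, z up.
- section_2: Second section, straight, 50 mm long, 30 mm wide. Origin at the centre of its top face; x along the strip towards the next section, z up.
- section_3: Corner section, 30 mm along each leg. Origin on the top face at the corner, where the centre lines of the two legs meet; x along the mean direction of travel, z up.
- section_4: Fourth section, straight, 50 mm long, 30 mm wide. Origin at the centre of its top face; x along the strip towards the next section, z up.
- section_5: Last section, 40 mm long, 30 mm wide, at the plain end: finish here. Origin at the centre of its top face; x along the strip towards the plain end, z up.
- castle_nut: Bystander: loose black castle nut, 30x34 mm, 22 mm high, standing in the inside of the bend, about 65 mm from the centre lines. Origin at its underside.
- tape_roll: Bystander: loose black roll of tape, 55 mm across, 19 mm high, lying flat outside the bend, about 75 mm from the centre line of the first leg. Origin at its underside.
- plunger_cap: Bystander: loose black round cap with a steel stud, 38 mm across, 26 mm high, standing outside the bend, about 75 mm from the centre line of the second leg. Origin at its underside.

How it is judged:
On the way, in this order (a step that is already met when the one before it is completed fails the run):
1. the fingertips press section 1, beside the terminal box, down between 1.5 and 7 mm (contact force between the fingers and section_1 above 0.5 N and value of joint bar between 0.0015 and 0.007 m), for 0.1 s.
2. still pressed 1.5 to 7 mm, the fingertips have passed from section 1 on to section 2 (contact force between the fingers and section_2 above 0.5 N and contact force between the fingers and section_1 below 0.1 N and value of joint bar between 0.0015 and 0.007 m), for 0.1 s.
3. still pressed 1.5 to 7 mm, the fingertips have passed from section 2 on to section 3 (contact force between the fingers and section_3 above 0.5 N and contact force between the fingers and section_2 below 0.1 N and value of joint bar between 0.0015 and 0.007 m), for 0.1 s.
4. still pressed 1.5 to 7 mm, the fingertips have passed from section 3 on to section 4 (contact force between the fingers and section_4 above 0.5 N and contact force between the fingers and section_3 below 0.1 N and value of joint bar between 0.0015 and 0.007 m), for 0.1 s.
5. still pressed 1.5 to 7 mm, the fingertips have passed from section 4 on to section 5 (contact force between the fingers and section_5 above 0.5 N and contact force between the fingers and section_4 below 0.1 N and value of joint bar between 0.0015 and 0.007 m), for 0.1 s.
At the end, for the whole second after the job is handed in: The fingertips rest on section 5 at the plain end (over 0.5 N) and hold the bar still (under 5 mm/s) between 1.5 and 7 mm down; nut, tape roll and cap are within 10 mm of where they stood (contact force between the fingers and section_5 above 0.5 N and value of joint bar between 0.0015 and 0.007 m and velocity of joint bar between -0.005 and 0.005 m/s and distance of each of castle_nut, tape_roll, plunger_cap from where it was at the start of the episode below 0.01 m); the arm keeps its last pose, push and grip.
It fails at once if the bar is pushed down to its stop (more than 7.2 mm) (value of joint bar above 0.0072 m).
It fails at once if the bar comes up (less than 0.5 mm down) while the fingertips are low over or beside sections 2 to 4 ((x of the grasp point in the frame of section_2 between -0.025 and 0.025 m and y of the grasp point in the frame of section_2 between -0.03 and 0.03 m and z of the grasp point in the frame of section_2 below 0.045 m and value of joint bar below 0.0005 m) or (x of the grasp point in the frame of section_3 between -0.025 and 0.025 m and y of the grasp point in the frame of section_3 between -0.03 and 0.03 m and z of the grasp point in the frame of section_3 below 0.045 m and value of joint bar below 0.0005 m) or (x of the grasp point in the frame of section_4 between -0.025 and 0.025 m and y of the grasp point in the frame of section_4 between -0.03 and 0.03 m and z of the grasp point in the frame of section_4 below 0.045 m and value of joint bar below 0.0005 m)).
It fails at once if the castle nut is pushed or lifted more than 10 mm (distance of castle_nut from where it was at the start of the episode above 0.01 m).
It fails at once if the tape roll is pushed or lifted more than 10 mm (distance of tape_roll from where it was at the start of the episode above 0.01 m).
It fails at once if the round cap is pushed or lifted more than 10 mm (distance of plunger_cap from where it was at the start of the episode above 0.01 m).
It also fails if it takes over 42 s, if anything falls off the work surface, if the arm or the gripper's body presses on something with over 40 N, if the wrist force passes 120 N, or if a joint passes its speed limit or range.

ROBOT

A 6-joint arm with a two-finger parallel gripper is mounted at the origin on a cart in front of the work surface, level with it; the furniture and walls round the work are solid. World frame = base frame: x ahead of the robot, y to its left, z up, the work surface at z = 0. Lengths are in m, angles in rad, forces in N, time in s.
With the tool pointing down it reaches from about 0.3 to 0.875 m from the base axis. Payload 6.4 kg.
Tool frame: the origin (TCP) lies at the very end of the fingers, on their centre line; the grasp point (between the pads) lies 19 mm behind it (ctrl.hold_point_z is the distance from the TCP to the grasp point, in m); y points along the fingers, x is the direction in which the jaws open and shut, and the axes are right-handed (so a half turn about y gives the same grasp; the last joint's range is limited). The gripper opens to 85 mm and grips with 20 to 120 N. Pads are 22 mm wide; open, the fingers measure 114 mm over their backs; the gripper's body (76 mm by 85 mm) begins 54 mm behind the grasp point. The pads swing forward as they close: fully open they stand 13 mm farther back than shut.
Start: joints at [-1.403, 0.181, 1.607, -0, 1.354, -0.206], TCP at [0.21, -0.535, 0.231] pointing down, gripper open.
Joint ranges: [-2.99, 2.99], [-0.89, 2.07], [0.3, 2.58], [-1.14, 4.28], [0, 2.63], [-3.12, 3.12]. Speed limits (rad/s): [2.57, 2.57, 3.01, 3.14, 3.14, 3.14].

INTERFACE

Orientations are given as a unit quaternion [w, x, y, z].
In Python, from bench import ctrl, imaging gives the robot as it stands.
- The arm moves only by the shell command python3 -m jog 'ROWS'. ROWS is JSON, a list of rows, each a list of 3 entries, a list of its own where there are three numbers: the shift along the tool's x, y, z in cm, then the turn, a rotation vector about the tool's x, y, z in rad, then the finger opening in cm, from 0 to 8.54. A call has 1 to 12 rows; each row shifts and turns the pose as measured when the row begins, along the tool's axes as they then stand; what a row does not reach is not made up. A row lasts 1/12 s, in which the tool goes at most 41.7 mm and 7.16 degrees, less where a joint would pass 70% of its speed; a pose out of reach is approached as far as the arm can. A call is refused whole if a number of a shift passes 4.17 or a number of a turn 0.125, either way. A call with a gripper value outside its range is refused whole. The fingers move at their own pace and stop on an object; the grip force is fixed at half the most. Time passes only in rows, so rows that do not move let the fingers close. It gives the time, the measured TCP pose, the force and the opening at its end, in the units of the state.
- ctrl.get_obs(): the state, without advancing time (a new reading comes with each control period).
- imaging.camera(name): name is "side" or "top" or "wrist"; returns a dict with "frame" (480x640x3 uint8, red, green, blue), "depth" (480x640 float32, m along the optical axis (not along the pixel's ray), 0 where there is no reading), "K" (3x3 intrinsics, pixels), "R" (3x3) and "t" (3): a world point X has camera coordinates R X + t. Camera axes: x right, y down, z forward; pixel columns grow to the right and rows downward; lengths in m; the calibration is good to about 2 mm. A picture is of the moment at which its call begins.
- ctrl.hand_in(): hands the job in, once; it reports no verdict.
The state is a dict: "time_s": time; "q": joint angles; "dq": joint speeds; "joint_efforts": joint torques, N m; "eef_pos": TCP position; "eef_rot": TCP orientation; "wrist_force": force on the tool from outside, world axes, zero at the start; "torque": the same for the moment, N m; "opening": opening from 0.0 (shut) to 1.0 (fully open).
Only numpy, scipy, OpenCV 4.12 (cv2) and the standard library are available. Lean on these libraries where they do the work, as an engineer would, in place of code of your own. Each camera call takes 0.05 s, during which the arm holds its last target. There are 200 camera calls.

## Working session

There is one attempt and no reset: what is moved stays moved. The work goes in short steps, Python scripts to look and compute and a shell command to move; the robot and the scene stay as the last step left them, time stands still between calls to the robot, and variables do not carry over. Pictures are saved under pics/ and viewed, about 8 in all and at most 12, crops included, and the job is handed in when it is done.

```bash
mkdir -p pics; ls
python3 - <<'E'
from bench import ctrl, imaging
import cv2, numpy as np
o=ctrl.get_obs(); print({k:np.round(v,3) for k,v in o.items()}, ctrl.hold_point_z)
for n in ["top","side"]:
    c=imaging.camera(n); cv2.imwrite(f"pics/{n}0.png",c["frame"][...,::-1]); np.savez(f"pics/{n}0.npz",**c)
    print(n, -c["R"].T@c["t"])
E
```

```text
pics
{'time_s': np.float64(0.0), 'q': array([-1.403,  0.182,  1.608,  0.   ,  1.354, -0.206]), 'dq': array([-0.001, -0.002,  0.001,  0.002, -0.001,  0.   ]), 'joint_efforts': array([ 0.0000e+00, -4.4487e+01, -3.5134e+01, -0.0000e+00,  9.0000e-03,
       -0.0000e+00]), 'eef_pos': array([ 0.21 , -0.535,  0.23 ]), 'eef_rot': array([ 0.585, -0.584,  0.399, -0.398]), 'wrist_force': array([-1.219,  0.318, -0.457]), 'torque': array([-0.01, -0.01, -0.  ]), 'opening': np.float64(1.003)} 0.0187
top [ 0.51136794 -0.07903945  0.90557386]
side [0.31509935 0.53193739 0.62642818]
```

View pics/top0.png

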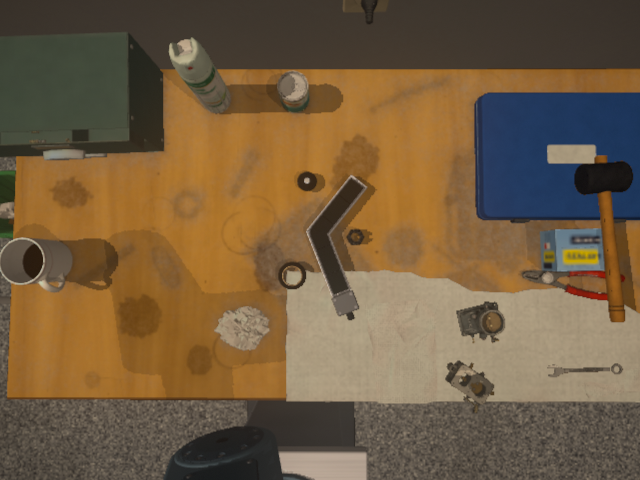

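The strip is at about (345,302) for the box, (319,233) for the corner and (356,184) for the plain end. The tape roll is at (291,275), the cap at (307,181) and the nut at (356,237). Next I fit the bar template to the depth points.

```bash
cat > fit.py <<'E'
import numpy as np
from scipy.optimize import minimize
from scipy.spatial.transform import Rotation as Rn
def cloud(d):
    K,R,t,D=d["K"],d["R"],d["t"],d["depth"]
    v,u=np.nonzero(D>0); z=D[v,u]
    P=np.c_[(u-K[0,2])/K[0,0]*z,(v-K[1,2])/K[1,1]*z,z]
    return (P-t)@R, d["frame"][v,u], np.c_[u,v]
# strip frame: start(-.03,.104) corner(.03,0) far(-.03,-.104)
S=np.array([[-.03,.104],[.03,0],[-.03,-.104]])
def place(p):
    c,s=np.cos(p[2]),np.sin(p[2]); return S@np.array([[c,s],[-s,c]])+p[:2]
def segd(P,a,b):
    e=b-a; t=np.clip(((P-a)@e)/(e@e),0,1); return np.linalg.norm(P-a-t[:,None]*e,axis=1)
E
python3 - <<'E'
from fit import *
d=dict(np.load("pics/top0.npz")); P,C,uv=cloud(d)
roi=(uv[:,0]>295)&(uv[:,0]<372)&(uv[:,1]>170)&(uv[:,1]<292)
tab=(uv[:,0]>295)&(uv[:,0]<372)&(uv[:,1]>150)&(uv[:,1]<170); print("table z",np.median(P[tab,2]))
m=roi&(P[:,2]>.026)&(P[:,2]<.04)&(C.max(1)<90)
print(m.sum(),np.percentile(P[m,2],[5,50,95]))
Q=P[m,:2]
def uvw(X):
    h=d["K"]@(d["R"]@X+d["t"]); return h[:2]/h[2]
def cost(p):
    a,b,c=place(p); D=np.minimum(segd(Q,a,b),segd(Q,b,c))
    # coverage of model points by data
    t=np.linspace(.0,1,25)[:,None]; M=np.r_[a+(b-a)*(.36+.64*t),b+(c-b)*t]
    G=np.linalg.norm(M[:,None]-Q[None],axis=2).min(1)
    return np.minimum(D,.03).__pow__(2).mean()+ (G**2).mean()*2
best=min((minimize(cost,[*np.median(Q,0),y],method="Nelder-Mead",options=dict(maxiter=600)) for y in np.arange(-3,3.2,.5)),key=lambda r:r.fun)
print(best.x,best.fun); print(place(best.x)); 
for q in place(best.x): print(uvw(np.r_[q,.032]))
print("base dist",np.linalg.norm(place(best.x),axis=1))
for n,(u,v) in dict(nut=(356,237),tape=(291,275),cap=(307,181),box=(345,302)).items():
    k=(abs(uv-[u,v]).max(1)<18)&(P[:,2]>.012)&(P[:,2]<.06)&(C.max(1)<120 if n!="box" else True)
    print(n,np.median(P[k],0),P[k,2].max())
from bench import ctrl
o=ctrl.get_obs(); q=o["eef_rot"]; print(Rn.from_quat(np.roll(q,-1)).as_matrix().round(3))
E
```

```text
table z 0.00022372779028452235
1985 [0.03012402 0.03273886 0.03514046]
[ 0.5597296  -0.09489471  1.42666496] 7.711970650822586e-05
[[ 0.45249898 -0.10964583]
 [ 0.56403858 -0.06520578]
 [ 0.65834224 -0.13952146]]
[340.579916   291.81233745]
[316.79170278 232.09000255]
[356.15728215 182.27141155]
base dist [0.46559375 0.56779514 0.67296415]
nut [ 0.55748513 -0.13611036  0.01820883] 0.0260813320275974
tape [ 0.48518045 -0.01622192  0.01910455] 0.02334721448719587
cap [ 0.66270251 -0.04446777  0.02148401] 0.02856339906308171
box [ 0.43612335 -0.1160216   0.01894805] 0.03666679452734791
[[ 0.365 -0.     0.931]
 [-0.931  0.002  0.365]
 [-0.002 -1.     0.   ]]
```

View pics/side0.png

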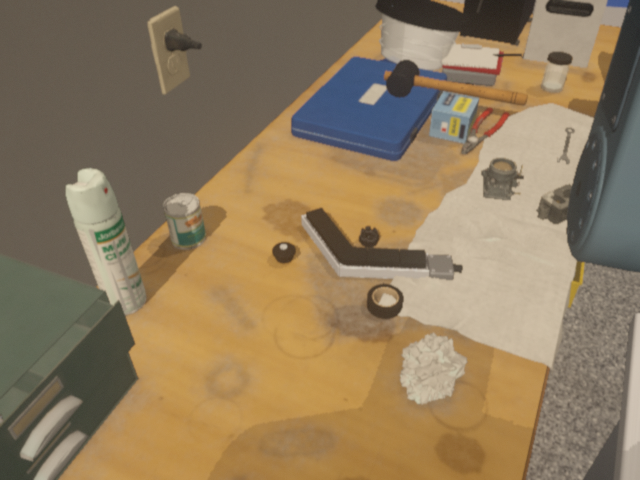

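The fit agrees with the stated sizes: bar top at 32.7 mm, legs matching the model, nut, tape and cap where expected. The tool's z axis already lies along leg 1, so no turning is needed. I close the fingers and approach high, and refine the fit at the same time.

```bash
python3 -m jog '[[[-2.2,0.3,2.9],[0,0,0],0],[[-2.2,0.3,2.9],[0,0,0],0],[[-2.2,0.3,2.9],[0,0,0],0],[[-2.2,0.3,2.9],[0,0,0],0],[[-2.2,0.3,2.9],[0,0,0],0],[[-2.2,0.5,2.9],[0,0,0],0],[[-2.2,0.5,2.9],[0,0,0],0],[[-2.2,0.8,2.9],[0,0,0],0],[[-2.2,1,2.9],[0,0,0],0],[[-2.2,1,2.9],[0,0,0],0],[[-2.2,1,2.9],[0,0,0],0],[[0,0,0],[0,0,0],0]]'
cat > fit2.py <<'E'
from fit import *
import cv2
d=dict(np.load("pics/top0.npz")); P,C,uv=cloud(d)
m=(uv[:,0]>295)&(uv[:,0]<372)&(uv[:,1]>170)&(uv[:,1]<305)&(C.max(1)<90)&(P[:,2]>.024)&(P[:,2]<.045)
w=d["frame"].shape; M=np.zeros(w[:2],np.float32); M[uv[m,1],uv[m,0]]=1
def poly(p):
    a,b,c=place(p); u=(b-a)/np.linalg.norm(b-a); v=(c-b)/np.linalg.norm(c-b)
    n=lambda e:np.array([-e[1],e[0]])*.015
    k=(n(u)+n(v)); k=k/(k@k)*.015**2*(2)/1; k=(n(u)+n(v))/np.linalg.norm(n(u)+n(v))*.015/np.cos(np.pi/6)
    return np.array([a+n(u),b+k,c+n(v),c-n(v),b-k,a-n(u)])
def cost(p):
    X=np.c_[poly(p),np.full(6,.032)]; h=(X@d["R"].T+d["t"])@d["K"].T; h=h[:,:2]/h[:,2:]
    I=np.zeros(w[:2],np.uint8); cv2.fillPoly(I,[np.round(h*256).astype(np.int32)],255,cv2.LINE_AA,8)
    return np.abs(I/255.-M).sum()
r=min((minimize(cost,np.array([.5597,-.0949,1.4267])+s,method="Nelder-Mead",options=dict(initial_simplex=np.array([.5597,-.0949,1.4267])+s+np.r_[[[0,0,0]],np.diag([.006,.006,.05])])) for s in np.random.default_rng(0).normal(0,[.002,.002,.02],(6,3))),key=lambda r:r.fun)
print(r.x,r.fun,M.sum()); print(place(r.x))
E
python3 fit2.py
```

```text
time_s: 1.1
eef_pos: [0.4233, -0.1783, 0.1611]
eef_rot: [0.583, -0.582, 0.403, -0.399]
wrist_force: [-0.9, 0.5, -0.3]
opening: 0.004
[ 0.55956563 -0.09533485  1.42345066] 260.3921568627451 2040.0
[[ 0.45228816 -0.10974122]
 [ 0.56397002 -0.06565993]
 [ 0.65803432 -0.14027834]]
```

Both fits agree within 1 mm. A helper will convert targets to tool axes.

```bash
cat > go.py <<'E'
import sys,numpy as np
from scipy.spatial.transform import Rotation as Rn
from bench import ctrl
o=ctrl.get_obs(); R=Rn.from_quat(np.roll(o["eef_rot"],-1)).as_matrix(); p=o["eef_pos"]
W=np.array([[.4523,-.1097],[.5640,-.0657],[.6580,-.1403]])
e1=(W[1]-W[0])/.12;e2=(W[2]-W[1])/.12
def at(s): return W[0]+e1*s if s<.12 else W[1]+e2*(s-.12)
print("t",o["time_s"],"pos",p.round(4),"F",np.round(o["wrist_force"],1), "tilt",R[:,1].round(3))
print("along leg1,off; leg2,off (mm):",[np.round(1e3*np.array([(p[:2]-w)@e,(p[:2]-w)@[-e[1],e[0]]]),1) for w,e in((W[0],e1),(W[1],e2))])
for a in sys.argv[1:]:
    s,z=map(float,a.split(",")); print(a,"shift cm",(100*R.T@(np.r_[at(s),z]-p)).round(2))
E
python3 go.py .018,.09
```

```text
t 1.1 pos [ 0.4233 -0.1783  0.1611] F [-0.9  0.5 -0.3] tilt [-0.002  0.005 -1.   ]
along leg1,off; leg2,off (mm): [array([-52.2, -53.2]), array([ -40.3, -175.7])]
.018,.09 shift cm [-5.35  7.14  6.96]
```

```bash
python3 -m jog '[[[-1.8,2.4,2.3],[0,0,0],0],[[-1.8,2.4,2.3],[0,0,0],0],[[-1.8,2.4,2.3],[0,0,0],0],[[0,0,0],[0,0,0],0]]'; python3 go.py .018,.036
python3 - <<'E'
from bench import imaging
import cv2
c=imaging.camera("side"); cv2.imwrite("pics/s1.png",cv2.resize(c["frame"][180:330,240:480],None,fx=3,fy=3)[...,::-1])
E
```

```text
time_s: 1.43
eef_pos: [0.4701, -0.1006, 0.0885]
eef_rot: [0.583, -0.583, 0.401, -0.4]
wrist_force: [-1.5, 1.0, 0.1]
opening: -0.002
t 1.4333 pos [ 0.4701 -0.1006  0.0885] F [-1.5  1.   0.1] tilt [-0.     0.002 -1.   ]
along leg1,off; leg2,off (mm): [array([19.9,  2. ]), array([-51.9, -85.7])]
.018,.036 shift cm [ 0.21  5.25 -0.19]
```

View pics/s1.png

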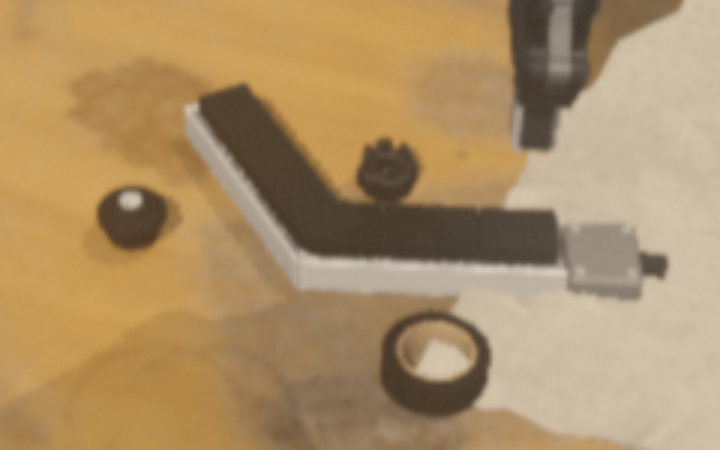

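The shut fingers, tip at (537,148) in the crop, hang above section 1 at (518,235). The bystanders are untouched. I descend next.

```bash
python3 -m jog '[[[0.1,2,-0.1],[0,0,0],0],[[0.1,2,-0.1],[0,0,0],0],[[0,0.8,0],[0,0,0],0],[[0,0.2,0],[0,0,0],0],[[0,0,0],[0,0,0],0]]'; python3 go.py .018,.030
```

```text
time_s: 1.9
eef_pos: [0.4708, -0.1083, 0.0412]
eef_rot: [-0.583, 0.583, -0.398, 0.401]
wrist_force: [-0.4, 0.7, 0.7]
opening: -0.004
t 1.9 pos [ 0.4708 -0.1083  0.0412] F [-0.4  0.7  0.7] tilt [ 0.004 -0.003 -1.   ]
along leg1,off; leg2,off (mm): [array([17.7, -5.5]), array([-46.5, -91.3])]
.018,.030 shift cm [-0.55  1.12  0.03]
```

```bash
python3 -m jog '[[[-0.4,0.5,0],[0,0,0],0],[[0,0.2,0],[0,0,0],0],[[0,0,0],[0,0,0],0]]'; python3 go.py .018,.030; python3 -m jog '[[[0,0.2,0],[0,0,0],0],[[0,0,0],[0,0,0],0]]'; python3 go.py .018,.030
```

```text
time_s: 2.15
eef_pos: [0.4707, -0.1063, 0.0363]
eef_rot: [-0.583, 0.583, -0.397, 0.403]
wrist_force: [-0.1, -0.4, 0.1]
opening: -0.003
t 2.15 pos [ 0.4707 -0.1063  0.0363] F [-0.1 -0.4  0.1] tilt [ 0.008 -0.005 -1.   ]
along leg1,off; leg2,off (mm): [array([18.4, -3.6]), array([-47.8, -89.8])]
.018,.030 shift cm [-0.36  0.63 -0.04]
time_s: 2.32
eef_pos: [0.4714, -0.1067, 0.0353]
eef_rot: [0.583, -0.583, 0.396, -0.404]
wrist_force: [0.4, 0.3, -0.7]
opening: 0.002
t 2.3167 pos [ 0.4714 -0.1067  0.0353] F [ 0.4  0.3 -0.7] tilt [ 0.009 -0.006 -1.   ]
along leg1,off; leg2,off (mm): [array([18.9, -4.3]), array([-47. , -89.7])]
.018,.030 shift cm [-0.43  0.52 -0.09]
```

```bash
python3 -m jog '[[[-0.4,0.3,-0.1],[0,0,0],0],[[-0.2,0.2,0],[0,0,0],0],[[0,0,0],[0,0,0],0]]'; python3 go.py .018,.028; python3 -m jog '[[[0,0.2,0],[0,0,0],0],[[0,0,0],[0,0,0],0]]'; python3 go.py .018,.028
```

```text
time_s: 2.57
eef_pos: [0.4695, -0.1021, 0.0312]
eef_rot: [0.583, -0.583, 0.395, -0.405]
wrist_force: [-1.2, -1.2, 3.6]
opening: -0.005
t 2.5667 pos [ 0.4695 -0.1021  0.0312] F [-1.2 -1.2  3.6] tilt [ 0.012 -0.008 -1.   ]
along leg1,off; leg2,off (mm): [array([18.8,  0.7]), array([-51.4, -87.3])]
.018,.028 shift cm [ 0.07  0.32 -0.08]
time_s: 2.73
eef_pos: [0.4695, -0.1021, 0.0295]
eef_rot: [-0.583, 0.583, -0.395, 0.405]
wrist_force: [-2.6, -0.9, 5.3]
opening: -0.002
t 2.7333 pos [ 0.4695 -0.1021  0.0295] F [-2.6 -0.9  5.3] tilt [ 0.012 -0.009 -1.   ]
along leg1,off; leg2,off (mm): [array([18.8,  0.7]), array([-51.4, -87.3])]
.018,.028 shift cm [ 0.07  0.15 -0.08]
```

Contact at about 2.7 mm down (5.3 N), and z agrees with the bar height. I press to about 4 mm, trim the small tilt, then start sliding.

```bash
cat >> go.py <<'E'
print("level turn",(R.T@np.cross(R[:,1],[0,0,-1])).round(3), "est press mm", round(32.1-1e3*p[2],1), "by force", round((o["wrist_force"][2]-2)/1.2,1))
E
python3 -m jog '[[[0,0.15,0],[-0.01,0,0.015],0],[[0,0,0],[0,0,0],0],[[0,0,0],[0,0,0],0]]'; python3 go.py .026,.028; python3 -m jog '[[[0,0,0.5],[0,0,0],0],[[0,0,0.5],[0,0,0],0],[[0,0,0],[0,0,0],0]]'; python3 go.py .045,.028
```

```text
time_s: 2.98
eef_pos: [0.4696, -0.1021, 0.0288]
eef_rot: [-0.583, 0.583, -0.401, 0.398]
wrist_force: [-2.4, -0.8, 5.9]
opening: -0.003
t 2.9833 pos [ 0.4696 -0.1021  0.0288] F [-2.4 -0.8  5.9] tilt [-0.004  0.002 -1.   ]
along leg1,off; leg2,off (mm): [array([18.9,  0.7]), array([-51.3, -87.2])]
.026,.028 shift cm [0.07 0.08 0.71]
level turn [ 0.003  0.    -0.003] est press mm 3.3 by force 3.2
time_s: 3.23
eef_pos: [0.478, -0.0987, 0.029]
eef_rot: [-0.582, 0.584, -0.402, 0.397]
wrist_force: [-0.3, 1.9, 6.2]
opening: 0.001
t 3.2333 pos [ 0.478  -0.0987  0.029 ] F [-0.3  1.9  6.2] tilt [-0.007  0.002 -1.   ]
along leg1,off; leg2,off (mm): [array([27.9,  0.8]), array([-46.9, -79.3])]
.045,.028 shift cm [0.07 0.09 1.71]
level turn [ 0.006  0.    -0.005] est press mm 3.1 by force 3.5
```

```bash
python3 -m jog '[[[0,0.05,0.5],[0,0,0],0],[[0,0.05,0.5],[0,0,0],0],[[0,0.02,0.5],[0,0,0],0],[[0,0.02,0.5],[0,0,0],0],[[0,0,0],[0,0,0],0]]'; python3 go.py .066,.028
```

```text
time_s: 3.65
eef_pos: [0.4943, -0.0918, 0.0279]
eef_rot: [-0.581, 0.586, -0.404, 0.395]
wrist_force: [-0.1, 1.9, 6.8]
opening: -0.001
t 3.65 pos [ 0.4943 -0.0918  0.0279] F [-0.1  1.9  6.8] tilt [-0.015  0.002 -1.   ]
along leg1,off; leg2,off (mm): [array([45.7,  1.2]), array([-38.3, -63.8])]
.066,.028 shift cm [ 0.11 -0.04  2.04]
level turn [ 0.013 -0.    -0.007] est press mm 4.2 by force 4.0
```

```bash
python3 -m jog '[[[0.04,0,0.5],[0.008,0,-0.004],0],[[0.04,0,0.5],[0.008,0,-0.004],0],[[0,0,0.5],[0.002,0,0],0],[[0,0,0.5],[0.002,0,0],0],[[0,0,0],[0,0,0],0],[[0,0,0],[0,0,0],0],[[0,0,0],[0,0,0],0]]'; python3 go.py .085,.028 .12,.028
```

```text
time_s: 4.23
eef_pos: [0.5109, -0.0854, 0.0288]
eef_rot: [0.584, -0.584, 0.4, -0.398]
wrist_force: [-2.6, 0.6, 7.0]
opening: 0.002
t 4.2333 pos [ 0.5109 -0.0854  0.0288] F [-2.6  0.6  7. ] tilt [-0.002  0.002 -1.   ]
along leg1,off; leg2,off (mm): [array([63.4,  1.1]), array([-29.4, -48.5])]
.085,.028 shift cm [0.1  0.08 2.17]
.12,.028 shift cm [0.09 0.07 5.67]
level turn [ 0.002  0.    -0.003] est press mm 3.3 by force 4.2
```

```bash
python3 -m jog '[[[0.03,0.05,0.5],[0.003,0,-0.002],0],[[0.03,0.03,0.5],[0.003,0,-0.002],0],[[0.03,0.02,0.5],[0.003,0,-0.002],0],[[0.02,0,0.5],[0.003,0,0],0],[[0.02,0,0.5],[0.003,0,0],0],[[0.02,0,0.5],[0.003,0,0],0],[[0,0,0],[0,0,0],0]]'; python3 go.py .12,.028
```

```text
time_s: 4.82
eef_pos: [0.5352, -0.0765, 0.0283]
eef_rot: [0.586, -0.582, 0.398, -0.399]
wrist_force: [0.7, 1.9, 7.1]
opening: -0.0
t 4.8167 pos [ 0.5352 -0.0765  0.0283] F [0.7 1.9 7.1] tilt [ 0.004  0.003 -1.   ]
along leg1,off; leg2,off (mm): [array([89.3,  0.5]), array([-15.9, -26.3])]
.12,.028 shift cm [0.05 0.04 3.07]
level turn [-0.005  0.    -0.001] est press mm 3.8 by force 4.2
```

```bash
python3 -m jog '[[[0.02,0.02,0.5],[0,0,0],0],[[0.02,0.02,0.5],[0,0,0],0],[[0.02,0.02,0.5],[0,0,0],0],[[0.02,0.02,0.5],[0,0,0],0],[[0.02,0.02,0.5],[0,0,0],0],[[0.02,0,0.5],[0,0,0],0],[[0,0,0],[0,0,0],0],[[0,0,0],[0,0,0],0],[[0,0,0],[0,0,0],0]]'; python3 go.py .12,.028 .145,.028 .175,.028
```

```text
time_s: 5.57
eef_pos: [0.5596, -0.0673, 0.0287]
eef_rot: [-0.583, 0.586, -0.402, 0.395]
wrist_force: [-2.4, -0.9, 6.2]
opening: 0.001
t 5.5667 pos [ 0.5596 -0.0673  0.0287] F [-2.4 -0.9  6.2] tilt [-0.011  0.002 -1.   ]
along leg1,off; leg2,off (mm): [array([1.155e+02, 1.000e-01]), array([-2.4, -4. ])]
.12,.028 shift cm [0.01 0.06 0.47]
.145,.028 shift cm [2.17 0.04 1.72]
.175,.028 shift cm [4.77 0.01 3.22]
level turn [ 0.009 -0.    -0.006] est press mm 3.4 by force 3.5
```

```bash
python3 -m jog '[[[0.3,0.05,0.4],[0.006,0,-0.004],0],[[0.4,0.03,0.35],[0.006,0,-0.004],0],[[0.43,0.02,0.3],[0,0,0],0],[[0.43,0.02,0.3],[0,0,0],0],[[0.43,0,0.25],[0,0,0],0],[[0,0,0],[0,0,0],0]]'; python3 go.py .145,.028 .175,.028
```

```text
time_s: 6.07
eef_pos: [0.5769, -0.0755, 0.0272]
eef_rot: [0.585, -0.584, 0.402, -0.393]
wrist_force: [-1.0, -3.5, 7.7]
opening: -0.0
t 6.0667 pos [ 0.5769 -0.0755  0.0272] F [-1.  -3.5  7.7] tilt [-0.011  0.008 -1.   ]
along leg1,off; leg2,off (mm): [array([128.5, -13.8]), array([16.1,  0.3])]
.145,.028 shift cm [ 0.78 -0.09  0.41]
.175,.028 shift cm [ 3.38 -0.13  1.91]
level turn [ 0.007  0.    -0.011] est press mm 4.9 by force 4.8
```

```bash
python3 -m jog '[[[0.43,-0.05,0.24],[0.003,0,-0.005],0],[[0.43,-0.03,0.24],[0.003,0,-0.005],0],[[0.43,0,0.24],[0.002,0,-0.003],0],[[0.43,0,0.24],[0,0,-0.002],0],[[0,0,0],[0,0,0],0]]'; python3 go.py .175,.028
```

```text
time_s: 6.48
eef_pos: [0.5895, -0.0844, 0.0283]
eef_rot: [-0.584, 0.585, -0.4, 0.395]
wrist_force: [-0.0, -3.2, 5.5]
opening: -0.001
t 6.4833 pos [ 0.5895 -0.0844  0.0283] F [-0.  -3.2  5.5] tilt [-0.006  0.003 -1.   ]
along leg1,off; leg2,off (mm): [array([136.9, -26.7]), array([31.6,  1.2])]
.175,.028 shift cm [2.09 0.02 1.07]
level turn [ 0.005  0.    -0.005] est press mm 3.8 by force 2.9
```

```bash
python3 -m jog '[[[0.43,0.03,0.22],[0.003,0,-0.005],0],[[0.43,0.03,0.22],[0.002,0,-0.003],0],[[0.43,0.02,0.22],[0,0,-0.002],0],[[0.43,0.02,0.22],[0,0,-0.002],0],[[0.43,0.02,0.22],[0,0,-0.002],0],[[0.43,0,0.22],[0,0,-0.002],0],[[0,0,0],[0,0,0],0],[[0,0,0],[0,0,0],0],[[0,0,0],[0,0,0],0]]'; python3 go.py .175,.028 .2225,.028
```

```text
time_s: 7.23
eef_pos: [0.6076, -0.098, 0.0286]
eef_rot: [-0.583, 0.587, -0.4, 0.395]
wrist_force: [-2.7, -0.2, 6.4]
opening: -0.001
t 7.2333 pos [ 0.6076 -0.098   0.0286] F [-2.7 -0.2  6.4] tilt [-0.009  0.    -1.   ]
along leg1,off; leg2,off (mm): [array([148.8, -46.1]), array([54.2,  1.7])]
.175,.028 shift cm [ 0.15  0.06 -0.11]
.2225,.028 shift cm [4.27 0.03 2.26]
level turn [ 0.008  0.    -0.003] est press mm 3.5 by force 3.7
```

```bash
python3 -m jog '[[[0.43,0.05,0.2],[0.005,0,-0.003],0],[[0.43,0.03,0.2],[0.003,0,-0.002],0],[[0.43,0.02,0.22],[0.002,0,-0.002],0],[[0.43,0.02,0.22],[0.002,0,-0.002],0],[[0.43,0.02,0.22],[0.001,0,-0.002],0],[[0.43,0,0.22],[0,0,-0.002],0],[[0,0,0],[0,0,0],0]]'; python3 go.py .2225,.028
```

```text
time_s: 7.82
eef_pos: [0.6246, -0.1111, 0.0276]
eef_rot: [0.585, -0.585, 0.399, -0.395]
wrist_force: [-1.4, -3.8, 7.1]
opening: -0.001
t 7.8167 pos [ 0.6246 -0.1111  0.0276] F [-1.4 -3.8  7.1] tilt [-0.005  0.004 -1.   ]
along leg1,off; leg2,off (mm): [array([159.9, -64.5]), array([75.7,  2.1])]
.2225,.028 shift cm [ 2.43 -0.05  1.15]
level turn [ 0.003 -0.    -0.006] est press mm 4.5 by force 4.2
```

```bash
python3 -m jog '[[[0.43,0,0.2],[0.003,0,-0.004],0],[[0.43,0,0.2],[0.002,0,-0.003],0],[[0.43,0,0.2],[0.001,0,-0.002],0],[[0.43,0,0.2],[0,0,-0.002],0],[[0.43,0,0.2],[0,0,-0.002],0],[[0.43,0,0.2],[0,0,-0.002],0],[[0.35,0.02,0.15],[0,0,0],0],[[0,0,0],[0,0,0],0],[[0,0,0],[0,0,0],0],[[0,0,0],[0,0,0],0]]'; python3 go.py .2225,.028
```

```text
time_s: 8.65
eef_pos: [0.6437, -0.1261, 0.0289]
eef_rot: [-0.585, 0.586, -0.4, 0.392]
wrist_force: [-1.9, 0.3, 7.0]
opening: -0.003
t 8.65 pos [ 0.6437 -0.1261  0.0289] F [-1.9  0.3  7. ] tilt [-0.01   0.006 -1.   ]
along leg1,off; leg2,off (mm): [array([172.2, -85.5]), array([100. ,   2.2])]
.2225,.028 shift cm [ 0.33  0.09 -0.07]
level turn [ 0.007 -0.    -0.009] est press mm 3.2 by force 4.1
```

Margin to section 4 is only about 2 mm here, so I go a few mm further, hold, and look.

```bash
python3 -m jog '[[[0.4,0.05,0.15],[0.005,0,-0.006],0],[[0.4,0.05,0.15],[0.002,0,-0.003],0],[[0,0.02,0],[0,0,0],0],[[0,0,0],[0,0,0],0],[[0,0,0],[0,0,0],0],[[0,0,0],[0,0,0],0],[[0,0,0],[0,0,0],0]]'; python3 go.py
python3 - <<'E'
from bench import imaging
import cv2, numpy as np
for n in("side","top"):
    c=imaging.camera(n); np.savez(f"pics/{n}1.npz",**c)
    f=c["frame"][180:330,240:480] if n=="side" else c["frame"][150:330,230:440]
    cv2.imwrite(f"pics/{n}_end.png",cv2.resize(f,None,fx=3,fy=3)[...,::-1])
E
python3 go.py
```

```text
time_s: 9.23
eef_pos: [0.6487, -0.1306, 0.0297]
eef_rot: [0.586, -0.586, 0.398, -0.394]
wrist_force: [-2.3, -0.9, 4.5]
opening: 0.0
t 9.2333 pos [ 0.6487 -0.1306  0.0297] F [-2.3 -0.9  4.5] tilt [-0.004  0.003 -1.   ]
along leg1,off; leg2,off (mm): [array([175.1, -91.5]), array([106.7,   1.8])]
level turn [ 0.002  0.    -0.004] est press mm 2.4 by force 2.1
t 9.3333 pos [ 0.6487 -0.1307  0.0297] F [-0.9  0.1  4.7] tilt [-0.004  0.003 -1.   ]
along leg1,off; leg2,off (mm): [array([175.1, -91.6]), array([106.8,   1.8])]
level turn [ 0.002 -0.    -0.004] est press mm 2.4 by force 2.2
```

View pics/side_end.png

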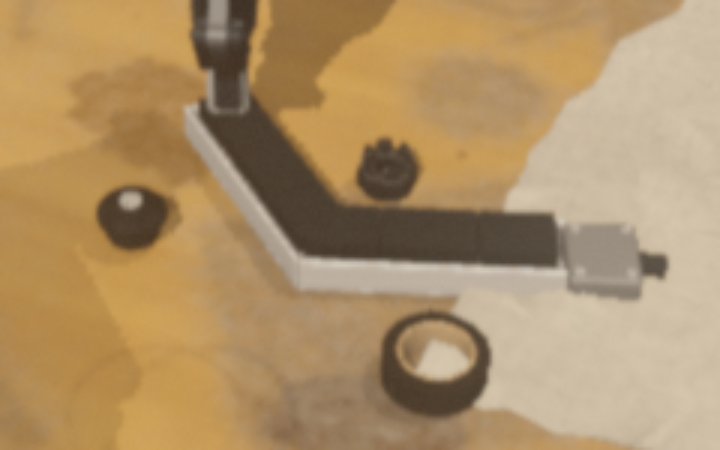

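View pics/top_end.png

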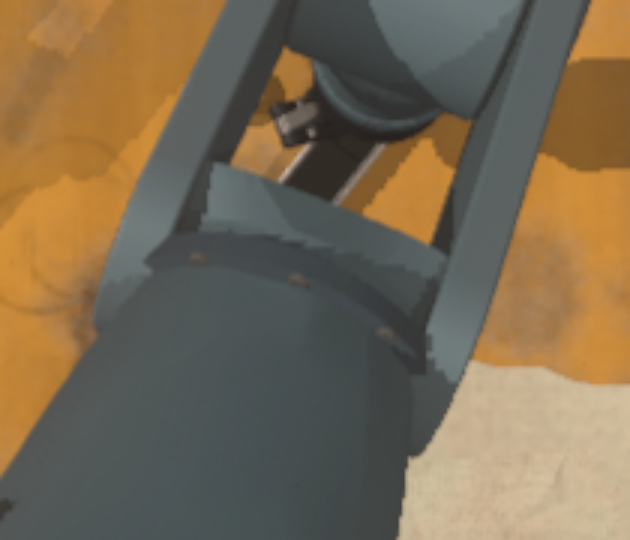

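The side view shows the fingertips (228,110) on the bar at the far end, with nut, tape and cap at the same pixels as before. The arm hides most of the top view. The press has eased to about 2.3 mm, so I bring it back to about 4 mm and let it settle.

```bash
python3 -m jog '[[[0,0.15,0],[0,0,0],0],[[0,0.1,0],[0,0,0],0],[[0,0.02,0],[0,0,0],0],[[0,0.02,0],[0,0,0],0],[[0,0,0],[0,0,0],0]]'; python3 go.py
python3 - <<'E'
from bench import imaging
for i in range(4): imaging.camera("side")
E
python3 go.py
```

```text
time_s: 9.75
eef_pos: [0.6487, -0.1307, 0.0285]
eef_rot: [0.586, -0.586, 0.398, -0.394]
wrist_force: [-2.8, 0.6, 6.4]
opening: 0.0
t 9.75 pos [ 0.6487 -0.1307  0.0285] F [-2.8  0.6  6.4] tilt [-0.005  0.003 -1.   ]
along leg1,off; leg2,off (mm): [array([175.1, -91.6]), array([106.8,   1.8])]
level turn [ 0.003 -0.    -0.005] est press mm 3.6 by force 3.6
t 9.95 pos [ 0.6487 -0.1307  0.0285] F [-1.9 -0.2  5.6] tilt [-0.005  0.003 -1.   ]
along leg1,off; leg2,off (mm): [array([175.1, -91.6]), array([106.8,   1.8])]
level turn [ 0.003  0.    -0.005] est press mm 3.6 by force 3.0
```

The bar is steady at about 3.5 mm, so I hand in.

```bash
python3 -c "
from bench import ctrl
print(ctrl.hand_in())"; python3 go.py
```

```text
the job is handed in; nothing more can be done
None
the job is handed in; nothing more can be done
```

I ran the shut fingertips along the whole bar, from section 1 beside the terminal box, round the bend, to the plain far end. I handed in with the bar still held pressed, at about 10 s of the 42 s. The hand-in reports no verdict, so I don't have confirmation that it passed.

- **Pressing depth:** from the start of the slide, at every reading the bar was about 2 to 5 mm down, by tip height and by wrist force (4.5 to 7.7 N). These were taken between moves, so brief changes while sliding were not seen. The two estimates differed by up to about 1 mm, within the force noise.
- **Final hold:** the tip was steady at about 3.6 mm down by height, 3.0 to 3.6 mm by force. It stood about 107 mm along the second leg, on section 5. The press had eased to about 2.3 mm there, so I pressed it back before handing in.
- **Bystanders:** the last side picture showed the nut, tape roll and cap at the same pixels as before. The top view was mostly hidden by the arm, so it could not confirm this.
- **Section changes:** the per-section contact forces could not be read directly. That the fingertips were on only one section at each pause is worked out from the fitted strip position and the finger size, with at least about 6 mm to spare.

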